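# Hold the sprung lid of the drying box just below its balance point

## Robot

A 6-joint arm with a two-finger parallel gripper is mounted at the origin on the work surface. World frame = base frame: x ahead of the robot, y to its left, z up, the work surface at z = 0. Lengths are in mm, angles in rad, forces in N, time in s.
With the tool pointing down it reaches from about 350 to 850 mm from the base axis. Payload 8.1 kg.
Tool frame: the origin (TCP) lies on the centre line of the jaws, within the pads' length; the fingertips stand 11 mm ahead of it and the grasp point (between the pads) lies 8 mm behind it; z points along the fingers, y is the line along which they close (so a half turn about z gives the same grasp; the last joint's range is limited). The gripper opens to 85 mm and grips with 20 to 120 N. Pads are 22 mm wide; open, the fingers measure 114 mm over their backs; the gripper's body (76 mm by 85 mm) begins 54 mm behind the grasp point. The pads swing forward as they close: fully open they stand 13 mm farther back than shut.
Start: joints at [-1.228, 0.13, 1.488, -0, 1.523, -0.085], TCP at [248.942, -545.924, 242.292] pointing down, gripper open.
Joint ranges: [-2.96, 2.96], [-0.89, 2.26], [0.02, 2.5], [-1.34, 4.48], [0, 2.73], [-2.66, 2.66]. Speed limits (rad/s): [2.39, 2.39, 2.79, 3.14, 3.14, 3.14].

## Interface

Orientations are given as a unit quaternion [x, y, z, w].
In Python, from plant import manip gives the robot as it stands. The module is installed in compiled form; this text tells all that it offers.
- The arm moves only by the tool servo_tool, never from a script. Its argument "deltas" is a list of rows, each a list of 5 numbers: the shift along the tool's x, y, z as a fraction of full scale, then the turn about the tool's z as a fraction of full scale, then the opening, from -1 (shut) to 1 (fully open). In form: [[x, y, z, turn, hand], ...]. A call has exactly 10 rows; each row is the pose to reach, as a shift and turn from the pose commanded when the call began, along the tool's axes at that moment; what a row does not reach only later rows make up. Full scale, the value 1, is 400 mm for a shift and 1.5 rad for a turn. A row lasts 1/8 s, in which the tool goes at most 62.5 mm and 10.7 degrees, less where a joint would pass 70% of its speed; a pose out of reach is approached as far as the arm can. A call with a number of a shift or a turn outside -1 to 1 is refused whole. A call with a gripper value outside its range is refused whole. The fingers move at their own pace and stop on an object; the grip force is fixed at half the most. Time passes only in rows, so rows that repeat a pose let the fingers close, or fill a call up. It gives the time, the measured TCP pose, the force, the opening and the grip force at its end, in the units of the state.
- manip.read_state(): the state, without advancing time (a new reading comes with each control period).
- manip.capture(name): name is "scene" or "top" or "wrist"; returns a dict with "color" (480x640x3 uint8, red, green, blue), "range_z" (480x640 float32, mm along the optical axis (not along the pixel's ray), 0 where there is no reading), "fx", "fy", "cx", "cy" (pixels), "cam_to_world" (4x4, takes a point from camera to world coordinates); the wrist camera has in their place "hand_eye" (4x4, takes a point from camera to tool coordinates, whose origin is the TCP and whose axes are the flange's). Camera axes: x right, y up, looking along -z (the intrinsics and any distortion apply to the point x, -y, -z); pixel columns grow to the right and rows downward; lengths in mm; the calibration is good to about 2 mm. A picture is of the moment at which its call begins: read the wrist's pose just before it.
- manip.hand_in(): hands the job in; it is judged then, once.
The state is a dict: "t": time; "q": joint angles; "joint_velocities": joint speeds; "joint_efforts": joint torques, N m; "position": TCP position; "ee_rot": TCP orientation; "force": force on the tool from outside, world axes, zero at the start; "moment": the same for the moment, N m; "width": opening from 0.0 (shut) to 1.0 (fully open); "finger_force": force on a finger pad.
Only numpy, scipy, OpenCV 4.12 (cv2) and the standard library are available. Lean on these libraries where they do the work, as an engineer would, in place of code of your own. Each camera call takes 0.05 s, during which the arm holds its last target. There are 200 camera calls.

## Task

Find which of the two drying boxes has the red-robed, gold-crowned figure in it, and take that box's sprung lid by its handle: raise it past its balance point, so that you feel the springs take it and the paint fumes are let out, then ease it back and hold it just below the balance point while I look the figure over, so that it would drop shut and keep the dust off if you let go. The program finishes while you are still holding the handle there, with the lid at rest. Keep the lid under control all the way, neither flung up to its stop nor dropped, and leave the other box shut and the figures and everything else on the bench where they are.

Things in the scene. Friction and masses are not known exactly. Their poses are not given: they have to be found in the camera images.
- box_a: Drying box fixed to the bench: white base, clear walls, 220 deep (x) x 260 wide (y) x 115 mm high, under a clear lid. Both boxes look alike. Origin: centre of its underside, on the bench; x points from the front (controls, handle) to the back (hinges), y along its width, z up. Inner floor 40 mm up. The hinge line runs along the top edge of the back wall, 110 mm behind the origin, 115 mm up.
- box_b: Drying box fixed to the bench: white base, clear walls, 220 deep (x) x 260 wide (y) x 115 mm high, under a clear lid. Both boxes look alike. Origin: centre of its underside, on the bench; x points from the front (controls, handle) to the back (hinges), y along its width, z up. Inner floor 40 mm up. The hinge line runs along the top edge of the back wall, 110 mm behind the origin, 115 mm up.
- lid_a (a joint): Angle of box_a's sprung lid, rad: 0 shut, grows as the front rises, stop at 1.5. Aluminium frame with clear panel, 220 x 260 x 16 mm, 0.9 kg with handle. BALANCE POINT at 1.00 (57 degrees): below it the lid sinks shut by itself (1.9 N to lift at the handle when shut, 0.4 N at 0.9), above it the springs drive it up to the stop (0.4 N at 1.1). Hardly any friction.
- lid_b (a joint): Angle of box_b's sprung lid, rad: 0 shut, grows as the front rises, stop at 1.5. Aluminium frame with clear panel, 220 x 260 x 16 mm, 0.9 kg with handle. BALANCE POINT at 1.00 (57 degrees): below it the lid sinks shut by itself (1.9 N to lift at the handle when shut, 0.4 N at 0.9), above it the springs drive it up to the stop (0.4 N at 1.1). Hardly any friction.
- lid_a_handle (a point): Black bow handle on the front of box_a's lid: round bar 12 mm thick, 110 mm long along the box's y, 98 mm clear between its legs, 32 mm clear above the lid. Origin: centre of the bar, 203 mm in front of the hinge line and 54 mm above it when shut (169 mm above the bench). Its axes are the lid's: the box's when shut, turning about y with the lid. The bar can turn between the fingers.
- lid_b_handle (a point): Black bow handle on the front of box_b's lid: round bar 12 mm thick, 110 mm long along the box's y, 98 mm clear between its legs, 32 mm clear above the lid. Origin: centre of the bar, 203 mm in front of the hinge line and 54 mm above it when shut (169 mm above the bench). Its axes are the lid's: the box's when shut, turning about y with the lid. The bar can turn between the fingers.
- lid_a_hinge (a point): Middle of the hinge line of box_a's lid (110 mm behind the box's centre, 115 mm above the bench); its y axis is the hinge line.
- lid_b_hinge (a point): Middle of the hinge line of box_b's lid (110 mm behind the box's centre, 115 mm above the bench); its y axis is the hinge line.
- figure_red: Painted figure in a red robe with a gold crown, 42 mm across the foot, 67 mm tall, 60 g, standing loose on the floor of one of the boxes. Origin: centre of its underside.
- figure_blue: Painted figure in a blue robe with a white head scarf, 42 mm across the foot, 69 mm tall, 60 g, standing loose on the floor of the other box. Origin: centre of its underside.
- glue_can: Yellow can of glue, 84 mm across, 105 mm tall. Origin: centre of its underside.
- dispenser: Grey plastic paint bottle with a white cap, 64 mm across, 170 mm tall. Origin: centre of its underside.
- brush: Paint brush lying on the bench. Origin: under its middle.
- paint_jar: Small brown paint jar with a white lid, 52 mm across, 50 mm tall. Origin: centre of its underside.
- varnish_tin: Small green tin with a pale label, 60 mm across, 45 mm tall. Origin: centre of its underside.
- bowl: Yellow plastic bowl, 110 mm across, 45 mm tall. Origin: centre of its underside.

How it is judged (in metres and radians):
On the way:
1. the lid of the box with the red figure, held by its handle, is raised past the balance point (at least 0.06 rad beyond it) (((horizontal distance between figure_red and box_a below 0.1 m and value of joint lid_a above 1.06 rad and contact force between the fingers and lid_a_c6 above 0.1 N) or (horizontal distance between figure_red and box_b below 0.1 m and value of joint lid_b above 1.06 rad and contact force between the fingers and lid_b_c6 above 0.1 N))), for 0.1 s.
At the end, for the whole second after the job is handed in: The lid of the box that contains the red figure is at rest between 0.03 and 0.24 rad below its balance point (0.76 to 0.97 rad), with the gripper's fingers still bearing on its handle; the other lid is shut (below 0.05 rad) (((horizontal distance between figure_red and box_a below 0.1 m and value of joint lid_a between 0.76 and 0.97 rad and velocity of joint lid_a between -0.1 and 0.1 rad/s and contact force between the fingers and lid_a_c6 above 0.1 N and value of joint lid_b below 0.05 rad) or (horizontal distance between figure_red and box_b below 0.1 m and value of joint lid_b between 0.76 and 0.97 rad and velocity of joint lid_b between -0.1 and 0.1 rad/s and contact force between the fingers and lid_b_c6 above 0.1 N and value of joint lid_a below 0.05 rad))); the arm keeps its last pose, push and grip.
It fails at once if a lid flung up against its stop (beyond 1.4 rad) (value of joint any of lid_a, lid_b above 1.4 rad).
It fails at once if a lid flung or dropped (faster than 2 rad/s) (velocity of joint any of lid_a, lid_b above 2 rad/s or velocity of joint any of lid_a, lid_b below -2 rad/s).
It fails at once if the lid of the box with the blue figure opened (beyond 0.15 rad) ((horizontal distance between figure_blue and box_a below 0.1 m and value of joint lid_a above 0.15 rad) or (horizontal distance between figure_blue and box_b below 0.1 m and value of joint lid_b above 0.15 rad)).
It fails at once if a figure moved by more than 10 mm (distance of any of figure_red, figure_blue from where it was at the start of the episode above 0.01 m).
It fails at once if something else on the bench moved by more than 30 mm (distance of any of glue_can, dispenser, brush, paint_jar, varnish_tin, bowl from where it was at the start of the episode above 0.03 m).
It also fails if it takes over 43 s, if anything falls off the work surface, if the arm or the gripper's body presses on something with over 40 N, if the wrist force passes 120 N, or if a joint passes its speed limit or range.

## Working session

There is one attempt and no reset: what is moved stays moved. The work goes in short steps, Python scripts to look and compute and a tool call to move; the robot and the scene stay as the last step left them, time stands still between calls to the robot, and variables do not carry over. Pictures are saved under pics/ and viewed, at most 10 in all, crops included, and the job is handed in when it is done.

Besides the shell and the picture viewer there is one more tool, called after "Call:" as name(argument=value, ...) on one line, values as JSON. servo_tool: Moves the arm, as the interface text tells. Shift numbers are shares of 400 mm and turn numbers shares of 1.5 rad, none past 1 either way. Its arguments: {"type":"object","properties":{"deltas":{"type":"array","items":{"type":"array","items":{"type":"number","minimum":-1,"maximum":1}}}},"required":["deltas"]}

```bash
mkdir -p pics; python3 - <<'E'
from plant import manip
import cv2,numpy as np
for n in("scene","top"):
    c=manip.capture(n); np.savez(n+".npz",**c)
    cv2.imwrite(f"pics/{n}1.png",c["color"][:,:,::-1]); print(n,c["cam_to_world"].round(2).tolist(),c["fx"],c["fy"],c["cx"],c["cy"],[k for k in c])
s=manip.read_state();print(s)
E
```

```text
scene [[0.35, -0.67, 0.66, 1190.06], [0.94, 0.26, -0.23, -228.08], [-0.02, 0.7, 0.72, 846.1], [0.0, 0.0, 0.0, 1.0]] 437.97075529062744 437.97075529062744 315.84537350262775 241.88890319599196 ['color', 'range_z', 'fx', 'fy', 'cx', 'cy', 'cam_to_world']
top [[0.01, 1.0, -0.05, 487.54], [-1.0, 0.01, 0.0, -10.37], [0.0, 0.05, 1.0, 1187.84], [0.0, 0.0, 0.0, 1.0]] 515.5355479146447 515.5355479146447 310.4509347863566 249.09817040614183 ['color', 'range_z', 'fx', 'fy', 'cx', 'cy', 'cam_to_world']
{'t': 0.1, 'q': array([-1.22838956e+00,  1.31086119e-01,  1.48915940e+00, -9.52587320e-06,
        1.52301265e+00, -8.54052527e-02]), 'joint_velocities': array([-0.00131142, -0.00244763, -0.00251553,  0.00089035,  0.00071588,
       -0.00118573]), 'joint_efforts': array([ 2.32460865e-03, -5.70951390e+01, -5.01941049e+01, -2.23282509e-04,
        8.09754798e-03, -1.47869364e-04]), 'position': array([ 248.78287767, -545.46966035,  241.35506678]), 'ee_rot': array([ 9.77208822e-01,  2.12278649e-01, -1.11433879e-04, -8.25282520e-04]), 'force': array([-0.46099796,  0.18034435, -1.12982072]), 'moment': array([-0.00068923, -0.01874339, -0.00070916]), 'finger_force': 0.0, 'width': 1.0001762610315836}
```

View pics/scene1.png

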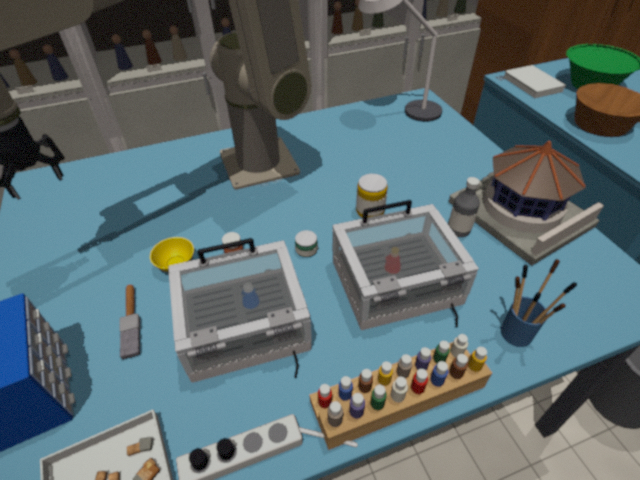

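View pics/top1.png

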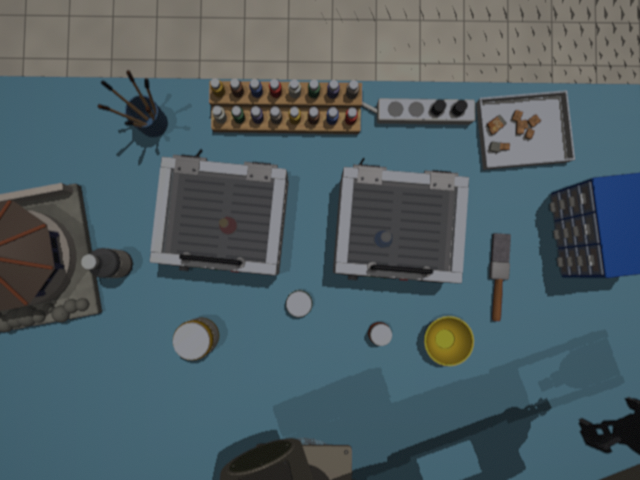

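The left box in the top view (right in the scene view) seems to hold the red figure, at top (227,225). Its handle spans top (180,259) to (242,263). The blue figure is in the other box, at top (385,238). I'll enlarge to check.

```bash
python3 - <<'E'
import cv2,numpy as np
c=np.load("top.npz")["color"][:,:,::-1]; s=np.load("scene.npz")["color"][:,:,::-1]
a=cv2.resize(c[150:290,145:295],None,fx=4,fy=4,interpolation=3)
b=cv2.resize(s[230:280,230:270],(240,300),interpolation=3);d=cv2.resize(s[235:285,370:410],(240,260),interpolation=3)
cv2.imwrite("pics/crop1.png",np.hstack([a[:560],np.vstack([b,d])[:560]])[:, :800])
t=np.load("top.npz");M=t["cam_to_world"]
def px(u,v,z):
    r=M[:3,:3]@np.array([(u-t["cx"])/t["fx"],-(v-t["cy"])/t["fy"],-1]);o=M[:3,3];return (o+r*(z-o[2])/r[2]).round(1)
for p in((180,259),(242,263)): print(px(*p,169))
for p in((152,266),(278,275),(167,157),(287,168)): print(px(*p,123))
E
```

```text
[516.4 247.1 169. ]
[510.2 124.4 169. ]
[502.4 316.1 123. ]
[487.5  55.7 123. ]
[730.1 291.5 123. ]
[710.5  40.8 123. ]
```

View pics/crop1.png

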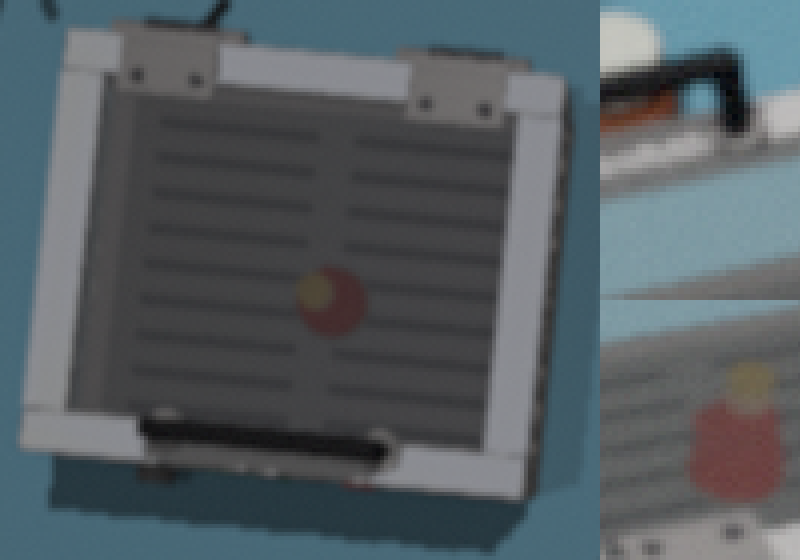

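The red-robed, gold-crowned figure is in this left (+y) box. Its handle centre is near (513,185,169) and the box yaw is about -0.08. This fits the lid corners: the lid centre is about 607, and 607 - 93 = 514.

```bash
cat > h.py <<'E'
from plant import manip
import cv2,numpy as np
from scipy.spatial.transform import Rotation as R
t=np.load("top.npz")
def px(u,v,z,M=t["cam_to_world"],c=t):
    r=M[:3,:3]@np.array([(u-c["cx"])/c["fx"],-(v-c["cy"])/c["fy"],-1]);o=M[:3,3];return o+r*(z-o[2])/r[2]
def delta(P,psi):
    s=manip.read_state();Q=R.from_quat(s["ee_rot"]).as_matrix()
    a=np.arctan2(Q[1,0],Q[0,0]);turn=-((psi+np.pi/2-a+np.pi/2)%np.pi-np.pi/2)
    print("t",s["t"],"pos",s["position"].round(1),"yaw y",np.arctan2(-Q[1,1],-Q[0,1]).round(3),"delta",(Q.T@(np.array(P)-s["position"])/400).round(3),"turn",round(turn/1.5,3),"w",s["width"],"F",s["force"].round(2))
E
python3 - <<'E'
from h import *
c=lambda x,y,z:px(145+x/4,150+y/4,z)
A=c(142,425,169);B=c(387,453,169);print(A,B,(A+B)/2)
k=[c(22,447,131),c(525,497,131),c(567,80,131),c(67,30,131)]
m=sum(k)/4;print(np.array(k).round(),m)
print("psi",[np.arctan2(-(p-q)[0],(p-q)[1]) for p,q in((A,B),(k[0],k[1]),(k[3],k[2]))],[np.arctan2((p-q)[1],(p-q)[0]) for p,q in((k[3],k[0]),(k[2],k[1]))])
delta([513,185,250],-.09)
E
```

```text
[521.80583379 246.24035219 169.        ] [509.65482418 124.88406085 169.        ] [515.73032898 185.56220652 169.        ]
[[511. 317. 131.]
 [489.  59. 131.]
 [705.  41. 131.]
 [727. 300. 131.]] [607.91192814 179.19041043 131.        ]
psi [np.float64(-0.099794134215485), np.float64(-0.08503924744190915), np.float64(-0.08650432069227038)] [np.float64(-0.07791912806597914), np.float64(-0.08325294788214795)]
t 0.1 pos [ 248.8 -545.5  241.4] yaw y 1.999 delta [ 1.359 -1.388 -0.019] turn -0.702 w 1.0001762610315836 F [-0.46  0.18 -1.13]
```

Call:
servo_tool(deltas=[[0.06,-0.06,-0.02,-0.04,1],[0.15,-0.15,-0.04,-0.1,1],[0.25,-0.25,-0.05,-0.18,1],[0.35,-0.35,-0.05,-0.26,1],[0.45,-0.45,-0.05,-0.34,1],[0.55,-0.55,-0.05,-0.42,1],[0.65,-0.65,-0.05,-0.5,1],[0.74,-0.74,-0.05,-0.58,1],[0.8,-0.81,-0.05,-0.65,1],[0.83,-0.84,-0.05,-0.7,1]])

```text
t: 1.35
position: [411.7, -100.4, 262.0]
ee_rot: [0.737, 0.675, 0.0, -0.0]
force: [0.7, 0.7, -1.0]
width: 1.001
finger_force: 0.0
```

```bash
python3 -c "
from h import *
delta([515,186,250],-.086)"
```

```text
t 1.35 pos [ 411.7 -100.4  262. ] yaw y 3.054 delta [0.736 0.194 0.03 ] turn -0.001 w 1.0011348290606403 F [ 0.71  0.75 -0.97]
```

Call:
servo_tool(deltas=[[0.06,0.02,0,0,1],[0.15,0.04,0,0,1],[0.26,0.07,0,0,1],[0.38,0.1,0.01,0,1],[0.5,0.13,0.02,0,1],[0.61,0.16,0.03,0,1],[0.69,0.18,0.03,0,1],[0.735,0.19,0.03,0,1],[0.735,0.19,0.03,0,1],[0.735,0.19,0.03,0,1]])

```text
t: 2.6
position: [514.4, 182.2, 250.3]
ee_rot: [0.739, 0.673, -0.0, 0.0]
force: [0.1, 0.5, -0.0]
width: 1.002
finger_force: 0.0
```

```bash
python3 - <<'E'
from h import *
delta([515,186,176],-.086)
s=manip.read_state();c=manip.capture("wrist")
T=np.eye(4);T[:3,:3]=R.from_quat(s["ee_rot"]).as_matrix();T[:3,3]=s["position"]
np.savez("w.npz",cam_to_world=T@c["hand_eye"],**c)
cv2.imwrite("pics/wrist1.png",c["color"][:,:,::-1])
E
```

```text
t 2.6 pos [514.4 182.2 250.3] yaw y 3.048 delta [0.01  0.001 0.186] turn -0.005 w 1.0018240476248153 F [ 0.07  0.5  -0.03]
```

View pics/wrist1.png

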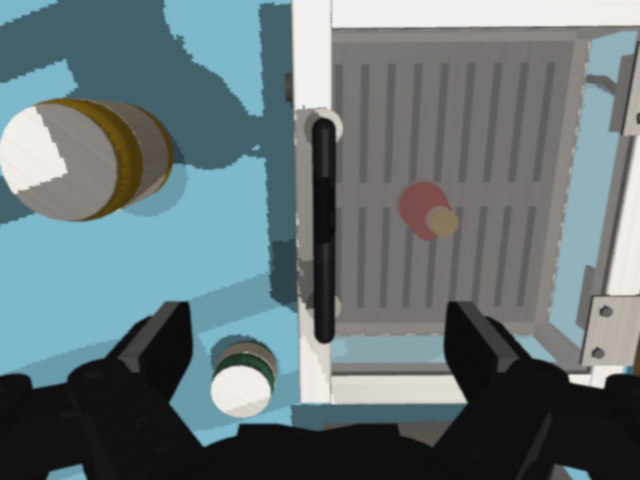

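The wrist view shows the bar upright from (324,120) to (324,342), centred between the fingers, with the red figure and its gold crown at (430,210).

```bash
python3 - <<'E'
from h import *
w=np.load("w.npz");M=w["cam_to_world"]
A=px(324,120,169,M,w);B=px(325,342,169,M,w);C=(A+B)/2;print(A,B,C,np.linalg.norm(A-B),np.arctan2(-(A-B)[0],(A-B)[1]))
d=w["range_z"][220:240,318:331];print(np.median(d),M[2,3])
delta([*C[:2],161],-.086)
E
```

```text
[523.9055078  248.46963199 169.        ] [513.67307677 128.44674768 169.        ] [518.78929229 188.45818984 169.        ] 120.45827245617002 -0.08504834752875028
214.25745 382.0498320477068
t 2.65 pos [514.5 182.1 250.4] yaw y 3.048 delta [0.017 0.009 0.223] turn -0.005 w 0.9980759635301761 F [-0.77 -0.12  0.44]
```

Call:
servo_tool(deltas=[[0.005,0.003,0.02,0,1],[0.01,0.005,0.06,0,1],[0.015,0.008,0.11,0,1],[0.015,0.008,0.16,0,1],[0.015,0.008,0.2,0,1],[0.015,0.008,0.222,0,1],[0.015,0.008,0.222,0,0.5],[0.015,0.008,0.222,0,0],[0.015,0.008,0.222,0,-0.6],[0.015,0.008,0.222,0,-1]])

```text
t: 3.9
position: [518.6, 189.0, 162.1]
ee_rot: [0.739, 0.673, 0.0, 0.0]
force: [-6.3, 1.9, 3.0]
width: 0.142
finger_force: 5.9
```

Call:
servo_tool(deltas=[[0,0,0,0,-1],[0,0,0,0,-1],[0,0,0,0,-1],[0,0,0,0,-1],[0,0,0,0,-1],[0,0,0,0,-1],[0,0,0,0,-1],[0,0,0,0,-1],[0,0,0,0,-1],[0,0,0,0,-1]])

```text
t: 5.15
position: [518.1, 189.0, 161.8]
ee_rot: [0.739, 0.674, -0.0, -0.0]
force: [-5.6, -0.2, 6.2]
width: 0.111
finger_force: 58.6
```

```bash
python3 - <<'E'
from h import *
delta([517.5,187.5,161],-.086)
s=manip.read_state();print(s["moment"],s["finger_force"])
p=s["position"];Q=R.from_quat(s["ee_rot"]).as_matrix()
r=np.hypot(203,54);f=np.arctan2(54,203)
for th in np.arange(.1,1.15,.1): print(round(th,2),"ty,tz",round((r*(np.cos(f)-np.cos(f+th)))/400,3),round(-r*(np.sin(f+th)-np.sin(f))/400,3))
print(Q.round(3))
E
```

```text
t 5.15 pos [518.1 189.  161.8] yaw y 3.049 delta [-0.004 -0.001  0.002] turn -0.005 w 0.11093827281882536 F [-5.65 -0.18  6.16]
[-0.02692567  0.8014602   0.05675662] 58.59840989112854
0.1 ty,tz 0.016 -0.05
0.2 ty,tz 0.037 -0.098
0.3 ty,tz 0.063 -0.144
0.4 ty,tz 0.093 -0.187
0.5 ty,tz 0.127 -0.227
0.6 ty,tz 0.165 -0.263
0.7 ty,tz 0.206 -0.295
0.8 ty,tz 0.251 -0.323
0.9 ty,tz 0.298 -0.346
1.0 ty,tz 0.347 -0.365
1.1 ty,tz 0.398 -0.379
[[ 0.093  0.996 -0.   ]
 [ 0.996 -0.093  0.   ]
 [ 0.    -0.    -1.   ]]
```

Call:
servo_tool(deltas=[[0,0.003,-0.01,0,-1],[0,0.009,-0.03,0,-1],[0,0.016,-0.05,0,-1],[0,0.026,-0.074,0,-1],[0,0.037,-0.098,0,-1],[0,0.05,-0.121,0,-1],[0,0.063,-0.144,0,-1],[0,0.075,-0.162,0,-1],[0,0.087,-0.179,0,-1],[0,0.093,-0.187,0,-1]])

```text
t: 6.4
position: [554.1, 185.9, 237.8]
ee_rot: [0.739, 0.674, -0.001, -0.001]
force: [-15.7, 1.9, 8.5]
width: 0.118
finger_force: 58.8
```

```bash
cat >> h.py <<'E'
def lid(ths,H=np.array([518.1,189.0]),psi=-.086,z0=161.8):
    s=manip.read_state();Q=R.from_quat(s["ee_rot"]).as_matrix();r=np.hypot(203,54);f=np.arctan2(54,203)
    u=np.array([np.cos(psi),np.sin(psi)])
    pos=lambda th:np.array([*(H+u*r*(np.cos(f)-np.cos(f+th))),z0+r*(np.sin(f+th)-np.sin(f))])
    p=s["position"];print("theta",np.arctan2(p[2]-z0+54,203-(p[:2]-H)@u)-f,"radius",np.hypot(p[2]-z0+54,203-(p[:2]-H)@u),"F",s["force"].round(1),"w",s["width"],s["finger_force"],s["t"])
    for th in ths: print(th,(Q.T@(pos(th)-p)/400).round(3))
E
python3 -c "
from h import *
lid([.45,.5,.6,.7,.75,.8])"
```

```text
theta 0.4021443258468846 radius 211.5301020056744 F [-15.7   1.9   8.5] w 0.11838304962932758 58.78293514251709 6.4
0.45 [ 0.     0.019 -0.017]
0.5 [ 0.     0.036 -0.037]
0.6 [ 0.001  0.074 -0.073]
0.7 [ 0.001  0.116 -0.105]
0.75 [ 0.001  0.137 -0.12 ]
0.8 [ 0.001  0.16  -0.133]
```

Call:
servo_tool(deltas=[[0,0.004,-0.011,0,-1],[0,0.015,-0.02,0,-1],[0,0.032,-0.04,0,-1],[0,0.05,-0.06,0,-1],[0,0.07,-0.077,0,-1],[0.001,0.091,-0.094,0,-1],[0.001,0.112,-0.11,0,-1],[0.001,0.133,-0.125,0,-1],[0.001,0.149,-0.134,0,-1],[0.001,0.156,-0.138,0,-1]])

```text
t: 7.65
position: [618.5, 180.3, 295.2]
ee_rot: [0.739, 0.674, 0.002, 0.001]
force: [-8.1, 2.2, 10.7]
width: 0.117
finger_force: 61.7
```

```bash
python3 -c "
from h import *
lid([.85,.9,.95,1,1.05,1.1,1.12,1.14])"
```

```text
theta 0.8116233154252681 radius 213.4784886575083 F [-8.1  2.2 10.7] w 0.11728393701534513 61.67938828468323 7.65
0.85 [ 0.     0.022 -0.002]
0.9 [ 0.001  0.046 -0.013]
0.95 [ 0.001  0.07  -0.022]
1 [ 0.001  0.095 -0.031]
1.05 [ 0.001  0.12  -0.038]
1.1 [ 0.001  0.146 -0.044]
1.12 [ 0.001  0.156 -0.046]
1.14 [ 0.001  0.166 -0.048]
```

Call:
servo_tool(deltas=[[0,0.008,-0.01,0,-1],[0,0.024,-0.018,0,-1],[0,0.046,-0.029,0,-1],[0.001,0.07,-0.038,0,-1],[0.001,0.095,-0.047,0,-1],[0.001,0.12,-0.054,0,-1],[0.001,0.144,-0.06,0,-1],[0.001,0.16,-0.063,0,-1],[0.001,0.168,-0.065,0,-1],[0.001,0.168,-0.065,0,-1]])

```text
t: 8.9
position: [685.3, 174.4, 319.4]
ee_rot: [0.739, 0.674, 0.001, 0.001]
force: [-3.3, 2.9, 7.4]
width: 0.114
finger_force: 63.2
```

```bash
python3 - <<'E'
from h import *
lid([1.1,1,.9,.87,.85])
c=manip.capture("top");cv2.imwrite("pics/top2.png",cv2.resize(c["color"][130:300,130:330,::-1],None,fx=3,fy=3))
c=manip.capture("scene");cv2.imwrite("pics/scene2.png",cv2.resize(c["color"][100:350,280:540,::-1],None,fx=2.4,fy=2.4))
E
```

```text
theta 1.1462690384566019 radius 214.45643990988017 F [-3.3  2.9  7.4] w 0.11382522730586564 63.22595715522766 8.9
1.1 [ 0.    -0.022  0.015]
1 [-0.    -0.073  0.029]
0.9 [-0.001 -0.122  0.047]
0.87 [-0.001 -0.136  0.054]
0.85 [-0.001 -0.146  0.058]
```

View pics/scene2.png

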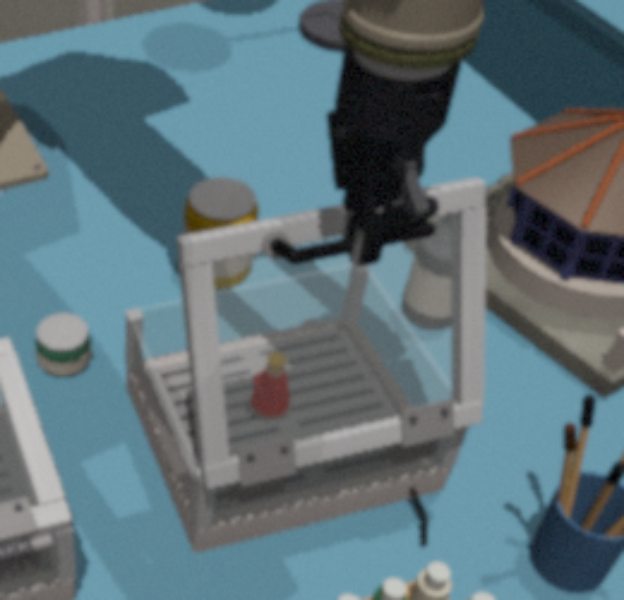

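The scene view shows the lid raised and held by the bar, with the figure still standing. The lid's left rail runs from crop (212,450) to (202,275). I'll check the angle against the rail's depth.

```bash
cat >> h.py <<'E'
def rail(p,q):
    c=manip.capture("scene");M=c["cam_to_world"];P=[]
    for k in np.linspace(0,1,15):
        u,v=np.array(p)*(1-k)+np.array(q)*k;d=c["range_z"][int(round(v)),int(round(u))]
        if d>0:P.append((M@np.array([(u-c["cx"])/c["fx"]*d,-(v-c["cy"])/c["fy"]*d,-d,1]))[:3])
    P=np.array(P);print(P[::4].round())
    m=np.median(P,0);d=np.linalg.svd(P-P.mean(0))[2][0];print("slope",np.arctan2(abs(d[2]),np.hypot(*d[:2])),"rms",np.std((P-P.mean(0))-np.outer((P-P.mean(0))@d,d)))
    return c
E
python3 -c "
from h import *
rail((280+212/2.4,100+450/2.4),(280+202/2.4,100+275/2.4))"
```

```text
[[711.  49. 154.]
 [692.  52. 196.]
 [673.  56. 235.]
 [657.  58. 275.]]
slope 1.1393518052485399 rms 0.5103552165475453
```

The rail slope of 1.139 rad agrees with my estimate, so the lid is past balance. Now I'll ease it back to about 0.87.

Call:
servo_tool(deltas=[[0,-0.007,0.002,0,-1],[0,-0.02,0.005,0,-1],[0,-0.04,0.01,0,-1],[0,-0.06,0.016,0,-1],[0,-0.08,0.022,0,-1],[0,-0.1,0.029,0,-1],[0,-0.118,0.037,0,-1],[-0.001,-0.129,0.042,0,-1],[-0.001,-0.134,0.044,0,-1],[-0.001,-0.134,0.044,0,-1]])

```text
t: 10.3
position: [632.2, 179.0, 302.1]
ee_rot: [0.739, 0.674, 0.002, 0.001]
force: [-1.8, 3.2, 8.0]
width: 0.113
finger_force: 64.1
```

Call:
servo_tool(deltas=[[0,0,0,0,-1],[0,0,0,0,-1],[0,0,0,0,-1],[0,0,0,0,-1],[0,0,0,0,-1],[0,0,0,0,-1],[0,0,0,0,-1],[0,0,0,0,-1],[0,0,0,0,-1],[0,0,0,0,-1]])

```text
t: 11.55
position: [632.3, 179.0, 302.1]
ee_rot: [0.739, 0.673, 0.002, 0.001]
force: [-2.5, 2.5, 8.8]
width: 0.116
finger_force: 64.2
```

```bash
python3 - <<'E'
from h import *
lid([.87]);print(manip.read_state()["joint_velocities"].round(3))
c=manip.capture("scene");cv2.imwrite("pics/scene3.png",cv2.resize(c["color"][100:350,280:540,::-1],None,fx=2.4,fy=2.4))
E
```

```text
theta 0.8839232927118998 radius 213.4578914677757 F [-2.5  2.5  8.8] w 0.11555220254025587 64.16160464286804 11.55
0.87 [ 0.    -0.003  0.011]
[ 0.     0.001  0.    -0.    -0.     0.   ]
```

View pics/scene3.png

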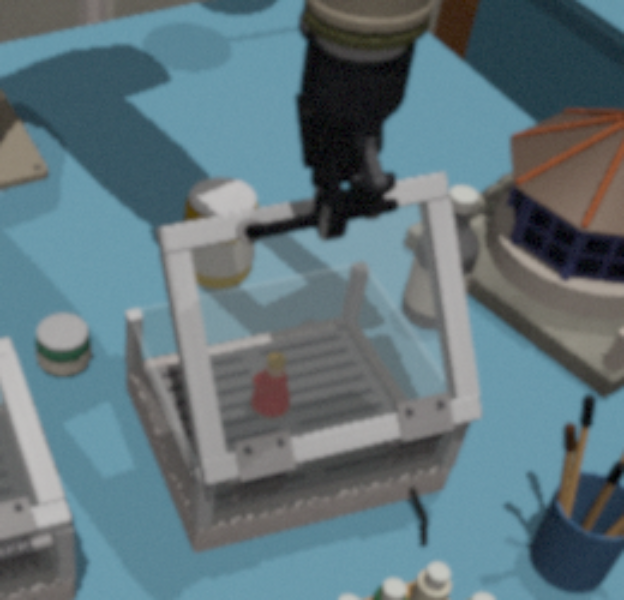

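The lid is held lower, the other box is shut, and the rail runs from crop (210,445) to (180,260). I'll check the angle, then hand in.

```bash
python3 - <<'E'
from h import *
c=manip.capture
rail((280+210/2.4,100+445/2.4),(280+181/2.4,100+260/2.4))
E
```

```text
[[702.  52. 149.]
 [673.  55. 184.]
 [644.  59. 218.]
 [617.  62. 254.]]
slope 0.8805162806719237 rms 1.0317106767650657
```

```bash
python3 -c "
from plant import manip
print(manip.hand_in())"
```

```text
the job is handed in; nothing more can be done
None
```

The red-robed, gold-crowned figure is in the left (+y) box: I raised that lid to about 1.14 rad, past its balance point, eased it back, and handed in while holding it at rest by the handle at about 0.88 rad; the other box was still shut and the red figure still standing.

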